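# Bolt the drug chest shut

### The job

Bolt the drug chest shut: slide the barrel bolt on its top across to its end stop, then, without letting it spring back, turn its handle all the way down into the notch and let go. The notch has to be found by feel: push gently, never with more than 15 N on the guard or its stop, and leave the other things on the desk and chest where they are.

Things in the scene. Friction and masses are not known exactly. Their poses are not given: they have to be found in the camera images.
- chest: Grey steel drug chest, fixed to the desk, 200 (x) x 340 (y) x 90 mm high; origin at the centre of its underside. Its -x side is its front (towards the robot). The white lid and the aluminium deck on top are shut and do not move. The barrel bolt lies on top, parallel to the front edge and 25 mm behind it.
- guard: The bolt's mounting on the chest top, with its guard plate and stop. Origin on the chest top, below the rod's axis (16 mm up), at the handle's place when the bolt is drawn back. +y is the way the bolt slides shut; -x (to the front) is the way the handle turns down. The slotted guard plate has walls up to 34 mm above the chest top, inner faces 9 mm in front of and behind the axis; a force on the knob bears on them about threefold.
- slot (a point): Point on the rod's axis at the handle's place when drawn back; guard axes. The front wall stops the handle turning down except at one notch, 11 mm wide along y, at the far end of the slot. The plate is screwed on through long slots, so the notch's middle lies anywhere 29 to 61 mm along +y from here: not measured, to be found by feel (or seen from above as the gap in the front wall).
- knob (a point): Centre of the handle's knob: a steel drum 18 mm in diameter and 18 mm long, its flat ends facing along the bolt (guard y). It sits on an 8 mm round stem, 50 mm from the rod's axis, and at the start stands nearly straight above the rod, 66 mm over the chest top. Turned down, it is level with the rod, in front of the chest, with free space below it.
- bolt (a joint): How far the bolt has been slid shut (m): 0 drawn back, grows along guard +y. A spring pushes it back, 2.5 N at 0 plus 0.05 N per mm, so hold it until the handle is in the notch. The far wall of the notch is the end stop, a sprung rubber buffer of 7 N per mm: when the stem touches it lightly, the handle is 1.5 mm past the notch's middle and can turn down.
- handle (a joint): Angle of the handle about the rod (rad): 0 straight up, 1.6 fully down (its stop, just past level, pointing to guard -x). Small friction; the handle must be below about 0.25 while it slides along the slot.
- jar: Bystander: white pill jar, 44 mm wide, 55 mm tall, standing on the chest. Origin at its underside.
- tape: Bystander: tape roll, 68 mm wide, 18 mm high, lying on the chest. Origin at its underside.
- calculator: Bystander: calculator, 130 x 85 x 14 mm, lying in front of the chest. Origin at its underside.
- vial: Bystander: small vial, 24 mm wide, 48 mm tall, standing in front of the chest. Origin at its underside.
- sanitiser: Bystander: sanitiser bottle, pump bottle 72 mm wide, 172 mm tall. Origin at its underside.
- radio: Bystander: hand radio, 58 x 35 x 120 mm, upright, with a 90 mm antenna. Origin at its underside.
- marker: Bystander: marker pen, 130 mm long, 14 mm thick, lying. Origin at its underside.
- dish: Bystander: steel dish, open tray 150 x 100 x 35 mm. Origin at its underside.

How it is judged:
On the way, in this order (a step that is already met when the one before it is completed fails the run):
1. the bolt is slid across (more than 25 mm), handle still up (value of joint bolt above 0.025 m and value of joint handle below 0.4 rad), for 0.1 s.
2. the handle is turned down into the notch (value of joint bolt above 0.025 m and value of joint handle above 1.35 rad), for 0.1 s.
At the end, for the whole second after the job is handed in: The bolt is slid shut (joint above 25 mm, held by the notch), its handle is down in the notch (above 1.35 rad of 1.6), both at rest (all of step 2 and velocity of joint bolt between -0.01 and 0.01 m/s and velocity of joint handle between -0.1 and 0.1 rad/s); the robot touches nothing.
It fails at once if the bolt's guard or its end stop is loaded (by the handle or the robot) with more than 15 N (contact force between guard and anything else above 15 N).
It fails at once if a bystander is moved by more than 30 mm (distance of any of jar, tape, calculator, vial, sanitiser, radio, marker, dish from where it was at the start of the episode above 0.03 m).
It also fails if it takes over 45 s, if anything falls off the work surface, if the arm or the gripper's body presses on something with over 40 N, if the wrist force passes 120 N, or if a joint passes its speed limit or range.

### The arm

A 6-joint arm with a two-finger parallel gripper is mounted at the origin on the work surface. World frame = base frame: x ahead of the robot, y to its left, z up, the work surface at z = 0. Lengths are in m, angles in rad, forces in N, time in s.
With the tool pointing down it reaches from about 0.25 to 0.725 m from the base axis. Payload 4 kg.
Tool frame: the origin (TCP) lies midway between the tips of the shut fingers; the grasp point (between the pads) lies 19 mm behind it; z points along the fingers, y is the direction in which the jaws open and shut (so a half turn about z gives the same grasp; the last joint's range is limited). The gripper opens to 85 mm and grips with 20 to 120 N. Pads are 22 mm wide; open, the fingers measure 114 mm over their backs; the gripper's body (76 mm by 85 mm) begins 54 mm behind the grasp point. The pads swing forward as they close: fully open they stand 13 mm farther back than shut.
Start: joints at [1.224, 0.241, 0.005, 1.335, 0, 1.571], TCP at [0.17, 0.47, 0.231] pointing down, gripper open.
Joint ranges: [-2.72, 2.72], [-1.05, 1.87], [-1.09, 1.28], [-1.99, 2.15], [-1.42, 1.44], [-3.14, 3.14]. Speed limits (rad/s): [2.79, 2.79, 3.14, 3.14, 3.14, 3.14].

### API

Orientations are given as a unit quaternion [x, y, z, w].
In Python, from workcell import get_obs, camera, camera_model, job_done, masks_of gives the robot as it stands.
- The arm moves only by the tool jog_arm, never from a script. Its argument "deltas" is a list that holds one entry, the list of rows, each a list of 7 numbers: the shift along the tool's x, y, z in mm, then the turn, a rotation vector about the tool's x, y, z in degrees, then the finger opening in mm, from 0 to 85.4. A call has 1 to 5 rows; each row shifts and turns the pose as measured when the row begins, along the tool's axes as they then stand; what a row does not reach is not made up. A row lasts 1/10 s, in which the tool goes at most 50 mm and 8.59 degrees, less where a joint would pass 70% of its speed; a pose out of reach is approached as far as the arm can. A call with a gripper value outside its range is refused whole. The fingers move at their own pace and stop on an object; the grip force is fixed at half the most. Time passes only in rows, so rows that do not move let the fingers close. It gives the time, the measured TCP pose, the force and the opening at its end, in the units of the state.
- get_obs(): the state, without advancing time (a new reading comes with each control period).
- camera(name): name is "side" or "top"; returns the picture (384x512x3 uint8, red, green, blue); there is no depth.
- camera_model(name): a dict with "fovy" (degrees; the focal length in pixels is half the picture's height over the tangent of half this angle, whatever the lens; pixels are square), "cx", "cy" (the principal point, pixels), "pose" (4x4, takes a point from camera to world coordinates). Camera axes: x right, y down, z forward; pixel columns grow to the right and rows downward; lengths in m; the calibration is good to about 2 mm. A picture is of the moment at which its call begins. camera_model takes no time and is no camera call.
- job_done(): hands the job in, once; it reports no verdict.
Trained networks look in the newest picture that a camera, given by its name, has taken for a name from the list of things; names that differ only in an ending like _2 or _b are one class to them, and where a whole thing is asked for, a point or a joint stands for the part that bears it (a point fixed in the world has none). Each returns a list of dicts, best first, with "conf" (0 to 1); they miss things now and then, are a little off and sometimes report something else, mostly with a low value. They report only what shows in the picture. A call takes as long as a camera call.
- masks_of(target, camera): "pixels" (384x512 bool, what is visible of it) and "at" ([column, row] in pixels, amid what is visible of it).
The state is a dict: "clock": time; "joint_pos": joint angles; "joint_vel": joint speeds; "tau": joint torques, N m; "eef_pos": TCP position; "tool_rot": TCP orientation; "ft_force": force on the tool from outside, world axes, zero at the start; "ft_torque": the same for the moment, N m; "grip_width": finger opening in m.
Only numpy, scipy, OpenCV 4.12 (cv2) and the standard library are available. Lean on these libraries where they do the work, as an engineer would, in place of code of your own. Each camera call takes 0.05 s, during which the arm holds its last target. There are 200 camera calls.

## Working session

There is one attempt and no reset: what is moved stays moved. The work goes in short steps, Python scripts to look and compute and a tool call to move; the robot and the scene stay as the last step left them, time stands still between calls to the robot, and variables do not carry over. Pictures are saved under pics/ and viewed, about 8 in all and at most 12, crops included, and the job is handed in when it is done.

Besides the shell and the picture viewer there is one more tool, called after ">>>" as a command line: name --argument value ..., lists and objects as JSON in quotes. jog_arm: Moves the arm, as the interface text tells. Its arguments: {"type":"object","properties":{"deltas":{"type":"array"}},"required":["deltas"]}

```bash
mkdir -p pics
python3 - <<'E'
from workcell import *
import cv2,numpy as np
o=get_obs();print({k:np.round(v,3) for k,v in o.items()})
for n in("top","side"):
    im=camera(n);cv2.imwrite(f"pics/{n}0.png",cv2.resize(im[:,:,::-1],(800,600)))
    np.save(f"pics/{n}0.npy",im)
    m=camera_model(n);print(n,m["fovy"],m["cx"],m["cy"],np.round(m["pose"],4).tolist())
    for t in("knob","guard","chest"):
        for r in masks_of(t,n)[:2]:
            ys,xs=np.nonzero(r["pixels"]);print(t,r["conf"],r["at"],len(xs),xs.min(),xs.max(),ys.min(),ys.max())
E
```

```text
{'clock': np.float64(0.0), 'joint_pos': array([ 1.224,  0.241,  0.004,  1.335, -0.   ,  1.571]), 'joint_vel': array([ 0.001, -0.001, -0.   , -0.001, -0.001, -0.   ]), 'tau': array([ 0.0000e+00, -3.7232e+01,  2.5241e+01,  1.7000e-02,  0.0000e+00,
        0.0000e+00]), 'eef_pos': array([0.17, 0.47, 0.23]), 'tool_rot': array([ 0.173,  0.985, -0.001, -0.   ]), 'ft_force': array([-0.286,  0.063,  0.738]), 'ft_torque': array([-0.004,  0.009,  0.009]), 'grip_width': np.float64(0.085)}
top 54.51612141995808 257.62920606082866 186.45965448888563 [[0.0259, -0.9992, 0.0301, 0.522], [-0.9996, -0.0257, 0.0065, -0.0025], [-0.0058, -0.0303, -0.9995, 1.109], [0.0, 0.0, 0.0, 1.0]]
guard 0.74 [259.8, 180.9] 843 231 304 171 192
chest 0.57 [253.6, 149.4] 8818 187 317 110 195
chest 0.55 [403.3, 228.3] 916 381 421 213 250
side 44.11674253461645 260.7240633689031 193.90569377046927 [[0.9631, -0.1406, 0.2295, 0.2701], [-0.269, -0.4793, 0.8354, -1.1116], [-0.0074, -0.8663, -0.4994, 0.8017], [0.0, 0.0, 0.0, 1.0]]
guard 0.8 [258.3, 216.0] 467 248 273 190 233
guard 0.37 [305.9, 218.0] 234 292 313 205 221
chest 0.73 [280.3, 222.4] 6042 240 331 172 264
```

Run:
```python
import cv2,numpy as np
a=np.load("pics/top0.npy")[:,:,::-1];b=np.load("pics/side0.npy")[:,:,::-1]
cv2.imwrite("pics/c1.png",cv2.resize(a[90:240,170:350],(720,600),interpolation=cv2.INTER_CUBIC))
cv2.imwrite("pics/c2.png",cv2.resize(b[150:285,210:390],(800,600),interpolation=cv2.INTER_CUBIC))
```

```text
(no output)
```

View pics/top0.png

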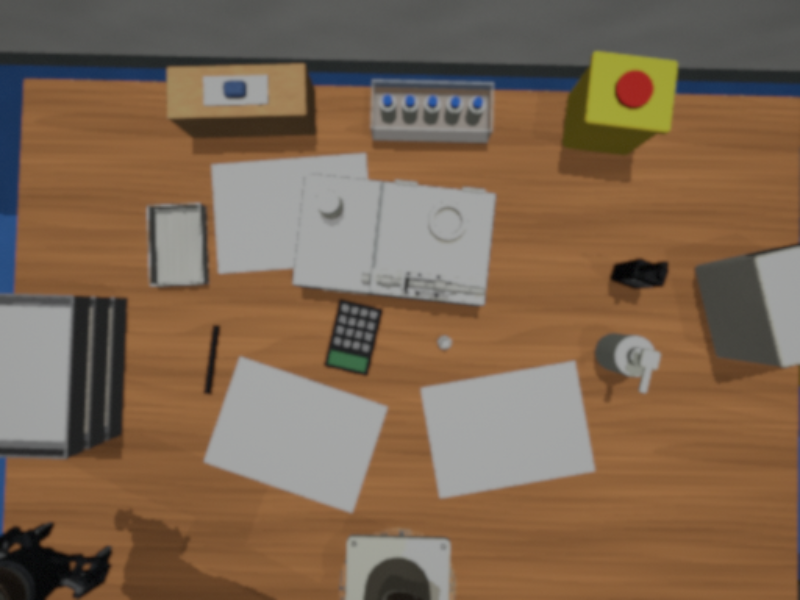

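View pics/c1.png

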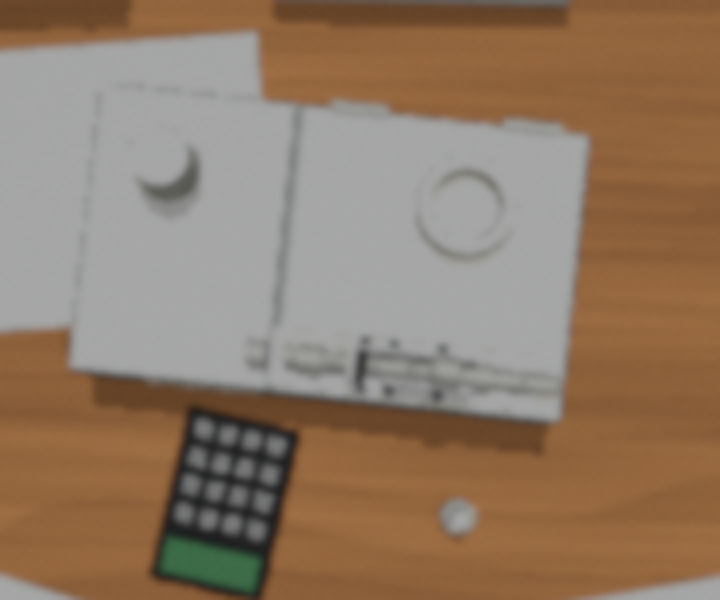

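View pics/c2.png

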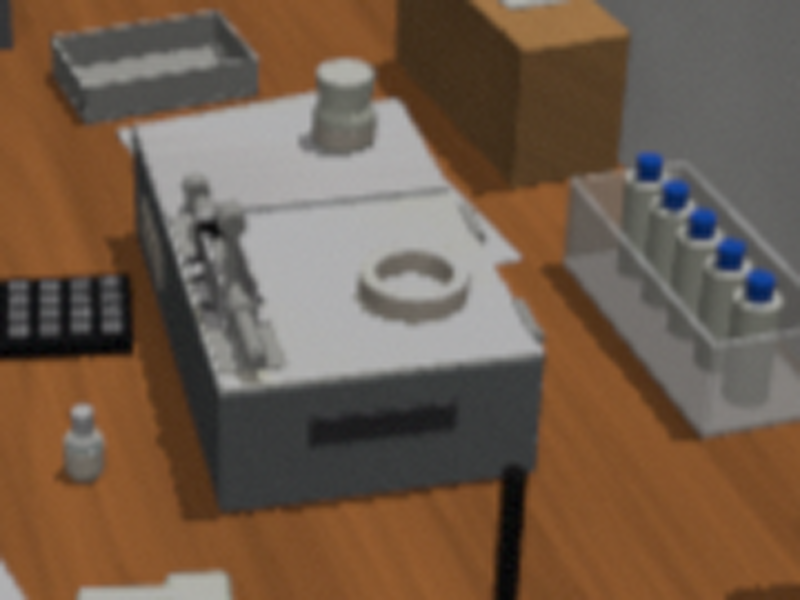

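```bash
cat > h.py <<'E'
import numpy as np,cv2
from workcell import *
def ray(n,u,v):
    m=camera_model(n);f=192/np.tan(np.radians(m["fovy"]/2));P=np.array(m["pose"])
    return P[:3,3],P[:3,:3]@np.array([(u-m["cx"])/f,(v-m["cy"])/f,1])
def atz(n,u,v,z):
    c,d=ray(n,u,v);return c+d*(z-c[2])/d[2]
def proj(n,p):
    m=camera_model(n);f=192/np.tan(np.radians(m["fovy"]/2));P=np.array(m["pose"])
    q=P[:3,:3].T@(np.array(p)-P[:3,3]);return np.array([m["cx"]+f*q[0]/q[2],m["cy"]+f*q[1]/q[2]])
E
python3 - <<'E'
from h import *
np.set_printoptions(precision=4,suppress=True)
T=lambda x,y:(170+x/4,90+y/4)
S=lambda x,y:(210+x*.225,150+y*.225)
C=[atz("top",*T(*p),.09) for p in((100,92),(590,135),(70,368),(560,420))]
print(np.array(C)); print([np.linalg.norm(C[a]-C[b]) for a,b in((0,1),(2,3),(0,2),(1,3))])
for p in((135,135),(445,190),(540,350),(220,385)): print("sidecorner",atz("side",*S(*p),.09))
for p in((231,218),(195,190)):print("side",p,atz("side",*S(*p),.156),atz("side",*S(*p),.106))
for p in((445,365),(360,368),(315,360),(257,352)):print("top",p,atz("top",*T(*p),.156),atz("top",*T(*p),.106))
a=np.load("pics/top0.npy")[:,:,::-1];b=np.load("pics/side0.npy")[:,:,::-1]
A=cv2.resize(a[165:200,225:315],(800,311),interpolation=cv2.INTER_CUBIC)
B=cv2.resize(b[180:240,240:300],(500,500),interpolation=cv2.INTER_CUBIC)
A=np.vstack([A,np.zeros((289,800,3),np.uint8)])
cv2.imwrite("pics/c3.png",A[:320]);cv2.imwrite("pics/c4.png",B)
E
```

```text
[[ 0.7506  0.1818  0.09  ]
 [ 0.7292 -0.1558  0.09  ]
 [ 0.56    0.1965  0.09  ]
 [ 0.533  -0.1395  0.09  ]]
[np.float64(0.33835399498668806), np.float64(0.337074342178271), np.float64(0.19123724497786315), np.float64(0.19685371043863525)]
sidecorner [0.5584 0.1797 0.09  ]
sidecorner [0.7421 0.0438 0.09  ]
sidecorner [ 0.7281 -0.1529  0.09  ]
sidecorner [ 0.5343 -0.1344  0.09  ]
side (231, 218) [ 0.5627 -0.0589  0.156 ] [0.5853 0.0226 0.106 ]
side (195, 190) [ 0.5506 -0.02    0.156 ] [0.5723 0.0645 0.106 ]
top (445, 365) [ 0.5656 -0.0564  0.156 ] [ 0.5679 -0.0592  0.106 ]
top (360, 368) [ 0.5623 -0.0021  0.156 ] [ 0.5644 -0.0021  0.106 ]
top (315, 360) [0.5667 0.0268 0.156 ] [0.569  0.0284 0.106 ]
top (257, 352) [0.5708 0.0641 0.156 ] [0.5734 0.0676 0.106 ]
```

View pics/c3.png

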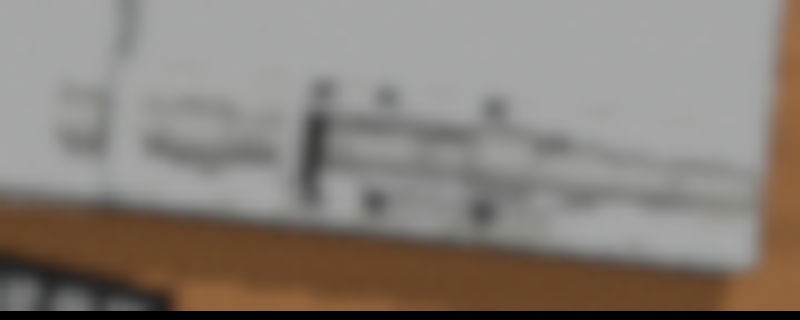

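View pics/c4.png

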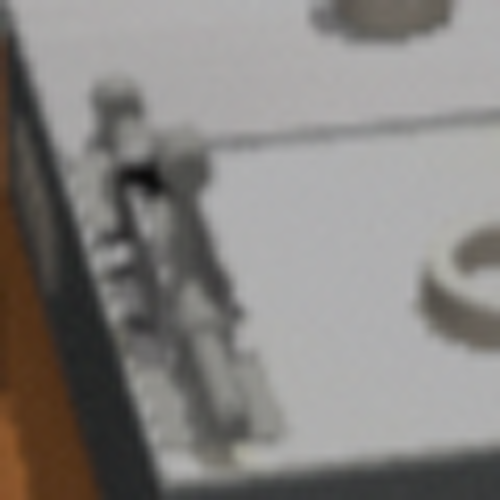

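>>> jog_arm --deltas '[[[0, 0, 0, 0, 0, -8, 85], [0, 0, 0, 0, 0, -8, 85], [-30, -35, 0, 0, 0, 0, 60], [-30, -35, 0, 0, 0, 0, 50], [-30, -35, 0, 0, 0, 0, 50]]]'

```text
clock: 0.9
eef_pos: [0.2535, 0.3623, 0.2303]
tool_rot: [0.022, 1.0, 0.001, -0.0]
ft_force: [-0.2, 0.2, 0.1]
grip_width: 0.0504
```

>>> jog_arm --deltas '[[[-32, -38, 0, 0, 0, 1.6, 50], [-32, -38, 0, 0, 0, 0, 50], [-32, -38, 0, 0, 0, 0, 50], [-32, -38, 0, 0, 0, 0, 50], [-32, -38, 0, 0, 0, 0, 50]]]'

```text
clock: 1.4
eef_pos: [0.4016, 0.1596, 0.2311]
tool_rot: [0.034, 0.999, 0.002, 0.002]
ft_force: [1.5, 0.2, -0.5]
grip_width: 0.05
```

>>> jog_arm --deltas '[[[-32, -38, 0, 0, 0, 0, 50], [-32, -38, 0, 0, 0, 0, 50], [-32, -38, 0, 0, 0, 0, 50], [-32, -38, 0, 0, 0, 0, 50], [0, 0, 0, 0, 0, 0, 50]]]'

```text
clock: 1.9
eef_pos: [0.5213, -0.0075, 0.2314]
tool_rot: [0.038, 0.999, 0.002, 0.004]
ft_force: [-0.5, 0.8, -0.4]
grip_width: 0.05
```

>>> jog_arm --deltas '[[[-24, -22, 0, 0, 0, 0, 50], [-24, -22, 0, 0, 0, 0, 50], [0, 0, 0, 0, 0, 0, 50]]]'

```text
clock: 2.2
eef_pos: [0.5662, -0.057, 0.2306]
tool_rot: [0.039, 0.999, 0.003, 0.003]
ft_force: [-1.4, -0.4, -0.1]
grip_width: 0.0503
```

Run:
```python
from h import *
o=get_obs();print(o["eef_pos"],o["tool_rot"],o["ft_force"])
b=camera("side")[:,:,::-1]
print(proj("side",o["eef_pos"]),proj("side",[.565,-.058,.156]))
cv2.imwrite("pics/d1.png",cv2.resize(b[130:250,200:340],(700,600),interpolation=cv2.INTER_CUBIC))
```

```text
[ 0.56624742 -0.05703873  0.23064693] [0.03946679 0.99921149 0.00289124 0.00322611] [-1.36153052 -0.35693279 -0.10382352]
[262.92490624 173.82576229] [262.71727922 198.7564957 ]
```

View pics/d1.png

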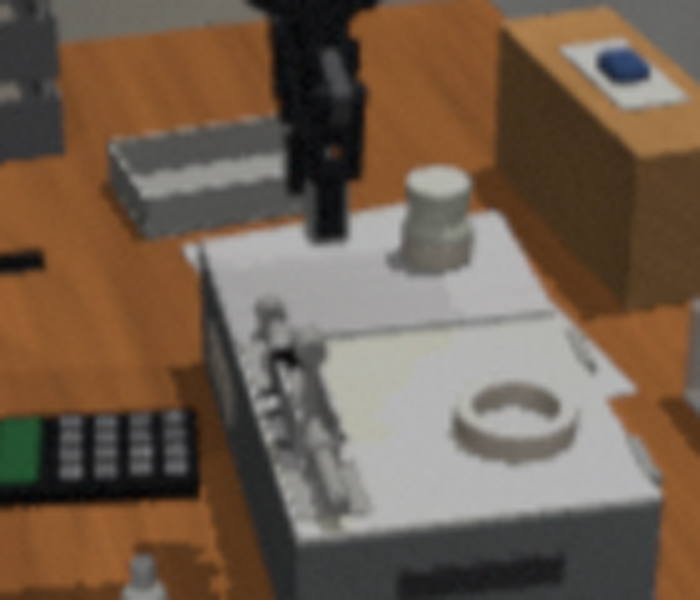

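>>> jog_arm --deltas '[[[0, 3, 40, 0, 0, 0, 50], [0, 0, 40, 0, 0, 0, 50], [0, 0, 8, 0, 0, 0, 50], [0, 0, 0, 0, 0, 0, 50]]]'

```text
clock: 2.65
eef_pos: [0.5647, -0.048, 0.1433]
tool_rot: [0.037, 0.999, 0.004, 0.004]
ft_force: [-0.0, 0.1, 0.8]
grip_width: 0.0499
```

Run:
```python
from h import *
o=get_obs();print(o["eef_pos"],o["tool_rot"],o["ft_force"])
b=camera("side")[:,:,::-1]; a=camera("top")[:,:,::-1]
cv2.imwrite("pics/d2.png",np.hstack([cv2.resize(b[160:240,225:305],(500,500),interpolation=cv2.INTER_CUBIC),cv2.resize(a[150:210,250:286],(300,500),interpolation=cv2.INTER_CUBIC)]))
```

```text
[ 0.56466793 -0.0480219   0.14325871] [0.03715601 0.99929327 0.00412611 0.00392084] [-0.00142919  0.05539283  0.76869632]
```

View pics/d2.png

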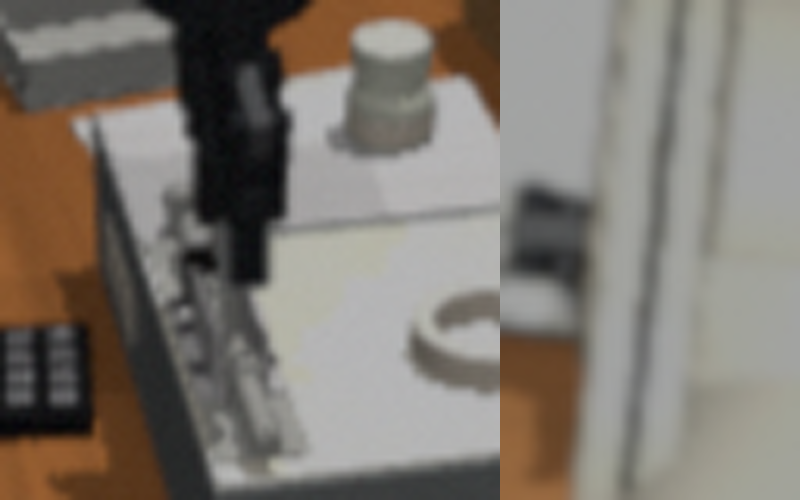

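>>> jog_arm --deltas '[[[0, -4, 2, 0, 0, 0, 40], [0, 0, 0, 0, 0, 0, 30], [0, 0, 0, 0, 0, 0, 24], [0, 0, 0, 0, 0, 0, 20], [0, 0, 0, 0, 0, 0, 10]]]'

```text
clock: 3.25
eef_pos: [0.5682, -0.0545, 0.1484]
tool_rot: [0.038, 0.999, 0.002, 0.01]
ft_force: [-0.4, -2.3, -1.9]
grip_width: 0.0164
```

>>> jog_arm --deltas '[[[0, 0, 0, 0, 0, 0, 10], [0, 0, 0, 0, 0, 0, 10]]]'

```text
clock: 3.45
eef_pos: [0.5682, -0.0549, 0.1484]
tool_rot: [0.038, 0.999, 0.002, 0.01]
ft_force: [-0.3, -1.9, -1.0]
grip_width: 0.0164
```

>>> jog_arm --deltas '[[[0, 5, 0, 0, 0, 0, 10], [0, 5, 0, 0, 0, 0, 10], [0, 5, 0, 0, 0, 0, 10], [0, 0, 0, 0, 0, 0, 10]]]'

```text
clock: 3.85
eef_pos: [0.5694, -0.0399, 0.1484]
tool_rot: [0.039, 0.999, 0.001, 0.01]
ft_force: [0.6, -2.9, -1.1]
grip_width: 0.0164
```

Run:
```python
from h import *
o=get_obs();print(o["eef_pos"],o["tool_rot"],o["ft_force"],o["ft_torque"])
b=camera("side")[:,:,::-1]
cv2.imwrite("pics/d3.png",cv2.resize(b[160:240,225:305],(600,600),interpolation=cv2.INTER_CUBIC))
```

```text
[ 0.56937673 -0.0399264   0.14841762] [3.85953461e-02 9.99208233e-01 6.94096163e-04 9.63454433e-03] [ 0.59221633 -2.94289442 -1.10507291] [-0.46079221  0.13637429  0.00545222]
```

View pics/d3.png

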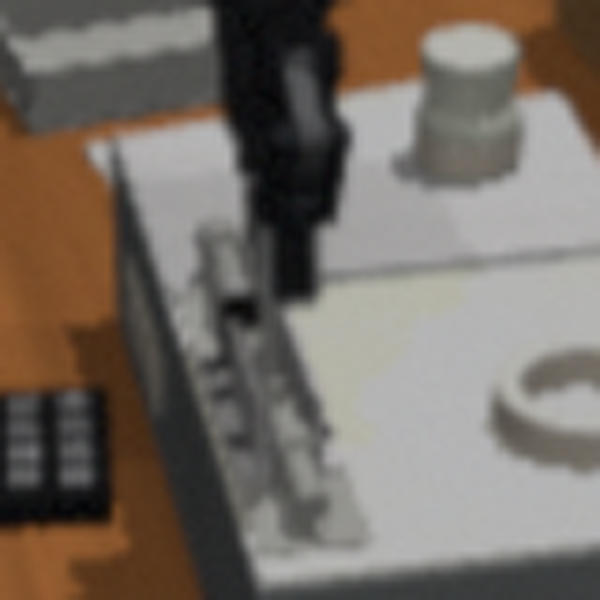

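Run:
```python
from h import *
y=np.array([.076,.997,0]);K=np.array([.565,-.058,.09])
for z in(.09,.106,.124):
    for n,u,v in(("side",256.8,201),("top",225+315/8.89,165+150/8.89)):
        print(z,n,np.round(atz(n,u,v,z)-K,4)@y, atz(n,u,v,z).round(4))
```

```text
0.09 side 0.10055969999999999 [0.575  0.0421 0.09  ]
0.09 top 0.054666 [ 0.5654 -0.0032  0.09  ]
0.106 side 0.074213 [0.5681 0.0162 0.106 ]
0.106 top 0.0546204 [ 0.5648 -0.0032  0.106 ]
0.124 side 0.0445154 [ 0.5604 -0.013   0.124 ]
0.124 top 0.0545596 [ 0.564  -0.0032  0.124 ]
```

>>> jog_arm --deltas '[[[0, 4, 0, 0, 0, 0, 10], [0, 4, 0, 0, 0, 0, 10], [0, 0, 0, 0, 0, 0, 10]]]'

```text
clock: 4.2
eef_pos: [0.57, -0.0318, 0.1484]
tool_rot: [0.039, 0.999, 0.0, 0.01]
ft_force: [-0.7, -2.6, -1.1]
grip_width: 0.0162
```

>>> jog_arm --deltas '[[[0, 4, 0, 0, 0, 0, 10], [0, 4, 0, 0, 0, 0, 10], [0, 0, 0, 0, 0, 0, 10]]]'

```text
clock: 4.5
eef_pos: [0.5707, -0.0238, 0.1484]
tool_rot: [0.039, 0.999, -0.0, 0.01]
ft_force: [0.2, -3.5, -1.6]
grip_width: 0.0164
```

>>> jog_arm --deltas '[[[0, 1, 0, 0, 0, 0, 10], [0, 1, 0, 0, 0, 0, 10], [0, 0, 0, 0, 0, 0, 10]]]'

```text
clock: 4.8
eef_pos: [0.5709, -0.0219, 0.1484]
tool_rot: [0.039, 0.999, -0.001, 0.01]
ft_force: [0.5, -4.6, -1.0]
grip_width: 0.0165
```

>>> jog_arm --deltas '[[[0, 0.8, 0, 0, 0, 0, 10], [0, 0.8, 0, 0, 0, 0, 10], [0, 0, 0, 0, 0, 0, 10]]]'

```text
clock: 5.1
eef_pos: [0.571, -0.0206, 0.1484]
tool_rot: [0.039, 0.999, -0.001, 0.01]
ft_force: [-0.1, -4.4, -1.4]
grip_width: 0.0159
```

>>> jog_arm --deltas '[[[0, 0.8, 0, 0, 0, 0, 10], [0, 0.8, 0, 0, 0, 0, 10], [0, 0, 0, 0, 0, 0, 10]]]'

```text
clock: 5.4
eef_pos: [0.5711, -0.0191, 0.1484]
tool_rot: [0.039, 0.999, -0.001, 0.01]
ft_force: [0.0, -4.9, -0.8]
grip_width: 0.0161
```

>>> jog_arm --deltas '[[[0, 0.8, 0, 0, 0, 0, 10], [0, 0.8, 0, 0, 0, 0, 10], [0, 0, 0, 0, 0, 0, 10]]]'

```text
clock: 5.7
eef_pos: [0.5712, -0.0175, 0.1484]
tool_rot: [0.039, 0.999, -0.001, 0.01]
ft_force: [-1.1, -4.4, -1.6]
grip_width: 0.0162
```

>>> jog_arm --deltas '[[[0, 0.9, 0, 0, 0, 0, 10], [0, 0.9, 0, 0, 0, 0, 10], [0, 0, 0, 0, 0, 0, 10]]]'

```text
clock: 6.0
eef_pos: [0.5713, -0.0159, 0.1484]
tool_rot: [0.039, 0.999, -0.001, 0.01]
ft_force: [0.2, -4.6, -1.3]
grip_width: 0.0161
```

>>> jog_arm --deltas '[[[0, 0.9, 0, 0, 0, 0, 10], [0, 0.9, 0, 0, 0, 0, 10], [0, 0, 0, 0, 0, 0, 10]]]'

```text
clock: 6.3
eef_pos: [0.5715, -0.0144, 0.1484]
tool_rot: [0.04, 0.999, -0.001, 0.01]
ft_force: [-0.5, -4.4, -0.7]
grip_width: 0.0161
```

>>> jog_arm --deltas '[[[0, 0.9, 0, 0, 0, 0, 10], [0, 0.9, 0, 0, 0, 0, 10], [0, 0, 0, 0, 0, 0, 10]]]'

```text
clock: 6.6
eef_pos: [0.5716, -0.0128, 0.1484]
tool_rot: [0.04, 0.999, -0.002, 0.01]
ft_force: [-0.3, -4.6, -0.6]
grip_width: 0.0161
```

>>> jog_arm --deltas '[[[0, 0.9, 0, 0, 0, 0, 10], [0, 0.9, 0, 0, 0, 0, 10], [0, 0, 0, 0, 0, 0, 10]]]'

```text
clock: 6.9
eef_pos: [0.5717, -0.0114, 0.1484]
tool_rot: [0.04, 0.999, -0.002, 0.01]
ft_force: [-0.2, -4.7, -0.8]
grip_width: 0.016
```

>>> jog_arm --deltas '[[[0, 0.9, 0, 0, 0, 0, 10], [0, 0.9, 0, 0, 0, 0, 10], [0, 0, 0, 0, 0, 0, 10]]]'

```text
clock: 7.2
eef_pos: [0.5718, -0.01, 0.1484]
tool_rot: [0.04, 0.999, -0.002, 0.01]
ft_force: [-0.1, -4.7, -1.1]
grip_width: 0.0164
```

>>> jog_arm --deltas '[[[0, 0.9, 0, 0, 0, 0, 10], [0, 0.9, 0, 0, 0, 0, 10], [0, 0, 0, 0, 0, 0, 10]]]'

```text
clock: 7.5
eef_pos: [0.5719, -0.0096, 0.1484]
tool_rot: [0.04, 0.999, -0.004, 0.01]
ft_force: [-0.4, -4.3, -1.1]
grip_width: 0.0162
```

>>> jog_arm --deltas '[[[0, 0, 0, 0, 0, 0, 10]]]'

```text
clock: 7.6
eef_pos: [0.5719, -0.0097, 0.1484]
tool_rot: [0.041, 0.999, -0.004, 0.01]
ft_force: [-0.7, -4.9, -1.6]
grip_width: 0.0161
```

Run:
```python
from h import *
for i in range(4):
    o=get_obs();print(o["eef_pos"],o["tool_rot"],o["ft_force"],o["ft_torque"],o["tau"].round(2));masks_of("guard","side")
```

```text
[ 0.57188329 -0.00967262  0.14840981] [ 0.04053457  0.99912538 -0.00370112  0.00957716] [-0.70428531 -4.9301719  -1.64758115] [-0.87742976  0.06192569  0.13674161] [  2.66 -45.05  24.74  -0.19   1.18   0.09]
[ 0.57186619 -0.00966922  0.14839426] [ 0.04050325  0.99912688 -0.00371213  0.00954867] [-0.23540859 -4.86228672 -0.48403339] [-0.86713642  0.02325634  0.08792339] [  2.83 -45.04  24.74  -0.2    1.29   0.09]
[ 0.5718714  -0.00966111  0.14840232] [ 0.04047748  0.99912774 -0.00373882  0.00955752] [ 0.50175033 -5.88368247 -1.38389487] [-0.88762869  0.10933507  0.04504946] [  2.82 -45.04  24.74  -0.2    1.29   0.08]
[ 0.57186782 -0.00964833  0.1483918 ] [ 0.04048758  0.99912731 -0.00374307  0.00955805] [ 0.09011962 -6.79640122 -0.15943012] [-0.90625511  0.06418976  0.04577328] [  2.84 -45.04  24.74  -0.2    1.29   0.08]
```

>>> jog_arm --deltas '[[[0, 0.8, 0, 0, 0, 0, 10], [0, 0, 0, 0, 0, 0, 10]]]'

```text
clock: 8.0
eef_pos: [0.5719, -0.0096, 0.1484]
tool_rot: [0.041, 0.999, -0.004, 0.01]
ft_force: [-0.9, -5.5, -1.0]
grip_width: 0.0164
```

```bash
cat > r.py <<'E'
from h import *
F=[]
for i in range(4):
    o=get_obs();F.append(np.r_[o["ft_force"],o["ft_torque"]]);camera_model("side");masks_of("guard","side")
R=cv2.Rodrigues; from scipy.spatial.transform import Rotation as Q
print(o["clock"],o["eef_pos"].round(4),np.mean(F,0).round(2),o["joint_pos"].round(2),o["grip_width"]);print(Q.from_quat(o["tool_rot"]).as_matrix().round(3).tolist())
E
python3 r.py
```

```text
8.15 [ 0.5719 -0.0096  0.1484] [-0.31 -6.3  -0.69 -0.94  0.06  0.08] [-0.01  0.41  0.03  1.17 -0.01  0.07] 0.016132669219688565
[[-0.997, 0.081, 0.019], [0.081, 0.997, -0.01], [-0.019, -0.008, -1.0]]
```

>>> jog_arm --deltas '[[[3, 0, 0.1, 0, -4, 0, 10], [3, 0, 0.1, 0, -4, 0, 10], [0, 0, 0, 0, 0, 0, 10]]]'

```text
clock: 8.5
eef_pos: [0.5651, -0.0091, 0.1487]
tool_rot: [0.04, 0.996, -0.007, 0.081]
ft_force: [2.5, -5.2, -6.3]
grip_width: 0.0163
```

```bash
python3 r.py
```

```text
8.65 [ 0.5658 -0.0092  0.1487] [ 0.24 -5.41 -2.59 -0.87  0.15 -0.08] [-0.01  0.3  -0.15  0.96 -0.02  0.07] 0.01629260403165364
[[-0.984, 0.082, 0.158], [0.079, 0.997, -0.021], [-0.16, -0.008, -0.987]]
```

>>> jog_arm --deltas '[[[3, 0, 0.4, 0, -4, 0, 10], [2.5, 0, 0.4, 0, -3, 0, 10], [0, 0, 0, 0, 0, 0, 10]]]'

```text
clock: 9.0
eef_pos: [0.5598, -0.0087, 0.1481]
tool_rot: [0.04, 0.989, -0.01, 0.142]
ft_force: [3.8, -5.1, -8.4]
grip_width: 0.0162
```

```bash
python3 r.py
```

```text
9.15 [ 0.5605 -0.0088  0.1481] [ 1.08 -5.29 -3.45 -0.83  0.19 -0.17] [ 0.    0.21 -0.31  0.77 -0.03  0.08] 0.01634237941842075
[[-0.957, 0.082, 0.279], [0.076, 0.997, -0.03], [-0.28, -0.008, -0.96]]
```

>>> jog_arm --deltas '[[[3, 0, 0.8, 0, -4, 0, 10], [0, 0, 0, 0, 0, 0, 10], [0, 0, 0, 0, 0, 0, 10]]]'

```text
clock: 9.5
eef_pos: [0.557, -0.0086, 0.1475]
tool_rot: [0.04, 0.983, -0.011, 0.177]
ft_force: [5.2, -5.6, -7.2]
grip_width: 0.0163
```

```bash
python3 r.py
```

```text
9.65 [ 0.5572 -0.0086  0.1475] [ 2.52 -5.49 -4.08 -0.81 -0.   -0.24] [ 0.01  0.16 -0.39  0.66 -0.04  0.08] 0.016211056321127095
[[-0.934, 0.082, 0.347], [0.074, 0.997, -0.036], [-0.349, -0.008, -0.937]]
```

>>> jog_arm --deltas '[[[2, 0, 1, 0, -3, 0, 10], [0, 0, 0, 0, 0, 0, 10], [0, 0, 0, 0, 0, 0, 10]]]'

```text
clock: 10.0
eef_pos: [0.5549, -0.0084, 0.1469]
tool_rot: [0.039, 0.978, -0.012, 0.203]
ft_force: [4.7, -5.3, -7.2]
grip_width: 0.0165
```

```bash
python3 r.py
```

```text
10.15 [ 0.555  -0.0084  0.1469] [ 2.19 -5.22 -4.12 -0.81  0.17 -0.31] [ 0.01  0.13 -0.46  0.57 -0.04  0.08] 0.01633753417562948
[[-0.914, 0.082, 0.397], [0.072, 0.997, -0.04], [-0.399, -0.008, -0.917]]
```

>>> jog_arm --deltas '[[[4, 0, 1, 0, -6, 0, 10], [4, 0, 1, 0, -6, 0, 10], [0, 0, 0, 0, 0, 0, 10], [0, 0, 0, 0, 0, 0, 10]]]'

```text
clock: 10.6
eef_pos: [0.5453, -0.0081, 0.1416]
tool_rot: [0.038, 0.951, -0.017, 0.307]
ft_force: [15.3, -5.9, -13.1]
grip_width: 0.0162
```

```bash
python3 r.py
```

```text
10.75 [ 0.546  -0.0081  0.1419] [ 8.16 -5.4  -9.15 -0.77  0.04 -0.48] [ 0.02  0.04 -0.72  0.19 -0.07  0.08] 0.01655618361488914
[[-0.809, 0.082, 0.582], [0.061, 0.997, -0.055], [-0.585, -0.009, -0.811]]
```

>>> jog_arm --deltas '[[[0, 0, 2.5, 0, 0, 0, 10], [0, 0, 0, 0, 0, 0, 10]]]'

```text
clock: 11.0
eef_pos: [0.5464, -0.0082, 0.1423]
tool_rot: [0.038, 0.951, -0.017, 0.307]
ft_force: [3.6, -5.2, -8.9]
grip_width: 0.0164
```

```bash
python3 r.py
```

```text
11.15 [ 0.5465 -0.0082  0.142 ] [-4.45 -4.38  2.02 -0.74  1.11 -0.54] [ 0.02  0.04 -0.72  0.19 -0.07  0.08] 0.016437354417793263
[[-0.808, 0.082, 0.583], [0.061, 0.997, -0.055], [-0.586, -0.009, -0.811]]
```

>>> jog_arm --deltas '[[[5.9, 0, -0.3, 0, -8, 0, 10], [4.6, 0, 0, 0, -6, 0, 10], [0, 0, 0, 0, 0, 0, 10]]]'

```text
clock: 11.5
eef_pos: [0.5392, -0.0077, 0.1372]
tool_rot: [0.036, 0.913, -0.021, 0.407]
ft_force: [7.6, -6.7, -7.6]
grip_width: 0.0165
```

```bash
python3 r.py
```

```text
11.65 [ 0.5398 -0.0077  0.1375] [-1.5  -5.57 -0.93 -0.65  1.24 -0.69] [ 0.04  0.04 -0.95 -0.26 -0.1   0.08] 0.016385337936167223
[[-0.67, 0.083, 0.738], [0.049, 0.997, -0.067], [-0.741, -0.009, -0.671]]
```

>>> jog_arm --deltas '[[[2.5, 0, 0, 0, 0, 0, 10], [2.5, 0, 0, 0, 0, 0, 10], [0, 0, 0, 0, 0, 0, 10]]]'

```text
clock: 12.0
eef_pos: [0.5393, -0.0077, 0.1372]
tool_rot: [0.036, 0.912, -0.021, 0.408]
ft_force: [0.1, -6.2, -4.0]
grip_width: 0.0166
```

```bash
python3 r.py
```

```text
12.15 [ 0.5393 -0.0076  0.1371] [ 1.58 -6.05 -2.27 -0.6   0.85 -0.66] [ 0.04  0.05 -0.96 -0.27 -0.1   0.08] 0.016212099192152253
[[-0.664, 0.083, 0.743], [0.049, 0.996, -0.068], [-0.746, -0.009, -0.666]]
```

>>> jog_arm --deltas '[[[0, -0.7, 0, 0, 0, 0, 10], [0, -0.7, 0, 0, 0, 0, 10], [0, 0, 0, 0, 0, 0, 10]]]'

```text
clock: 12.5
eef_pos: [0.5392, -0.0085, 0.1371]
tool_rot: [0.036, 0.912, -0.021, 0.408]
ft_force: [0.9, -5.4, -2.4]
grip_width: 0.0164
```

```bash
python3 r.py
```

```text
12.65 [ 0.5392 -0.0085  0.1371] [ 1.54 -4.95 -2.37 -0.58  0.87 -0.58] [ 0.04  0.05 -0.96 -0.27 -0.09  0.07] 0.016111213636759675
[[-0.665, 0.082, 0.742], [0.048, 0.997, -0.067], [-0.745, -0.008, -0.667]]
```

>>> jog_arm --deltas '[[[0, -0.7, 0, 0, 0, 0, 10], [0, -0.7, 0, 0, 0, 0, 10], [0, 0, 0, 0, 0, 0, 10]]]'

```text
clock: 13.0
eef_pos: [0.5391, -0.0098, 0.1371]
tool_rot: [0.036, 0.912, -0.02, 0.408]
ft_force: [0.4, -4.2, -2.7]
grip_width: 0.0161
```

```bash
python3 r.py
```

```text
13.15 [ 0.5391 -0.0098  0.1371] [ 1.07 -4.78 -2.13 -0.53  0.85 -0.57] [ 0.03  0.04 -0.96 -0.27 -0.09  0.07] 0.016304248987664062
[[-0.665, 0.081, 0.742], [0.048, 0.997, -0.066], [-0.745, -0.008, -0.667]]
```

>>> jog_arm --deltas '[[[0, -0.5, 0, 0, 0, 0, 10], [0, -0.5, 0, 0, 0, 0, 10], [0, 0, 0, 0, 0, 0, 10]]]'

```text
clock: 13.5
eef_pos: [0.539, -0.0103, 0.1371]
tool_rot: [0.035, 0.912, -0.02, 0.408]
ft_force: [1.7, -4.6, -2.1]
grip_width: 0.0159
```

```bash
python3 r.py
```

```text
13.65 [ 0.539  -0.0103  0.1371] [ 1.33 -3.93 -2.14 -0.48  0.89 -0.5 ] [ 0.03  0.04 -0.96 -0.27 -0.09  0.07] 0.016159028140559143
[[-0.665, 0.08, 0.743], [0.048, 0.997, -0.065], [-0.745, -0.007, -0.667]]
```

>>> jog_arm --deltas '[[[0, -0.5, 0, 0, 0, 0, 10], [0, -0.4, 0, 0, 0, 0, 10], [0, 0, 0, 0, 0, 0, 10]]]'

```text
clock: 14.0
eef_pos: [0.5391, -0.0104, 0.1371]
tool_rot: [0.035, 0.912, -0.019, 0.408]
ft_force: [1.4, -4.0, -1.6]
grip_width: 0.016
```

```bash
python3 r.py
```

```text
14.15 [ 0.539  -0.0104  0.1371] [ 1.23 -3.01 -1.82 -0.36  0.84 -0.35] [ 0.03  0.04 -0.96 -0.27 -0.08  0.07] 0.016115781901484785
[[-0.665, 0.078, 0.743], [0.048, 0.997, -0.063], [-0.745, -0.006, -0.667]]
```

>>> jog_arm --deltas '[[[0, 0, 0, 0, 0, 0, 18], [0, 0, 0, 0, 0, 0, 22], [0, 0, 0, 0, 0, 0, 30], [0, 0, 0, 0, 0, 0, 40], [0, 0, 0, 0, 0, 0, 40]]]'

```text
clock: 14.7
eef_pos: [0.54, -0.0081, 0.1384]
tool_rot: [0.033, 0.912, -0.016, 0.409]
ft_force: [0.4, -0.4, -0.2]
grip_width: 0.0396
```

```bash
python3 r.py
python3 - <<'E'
from h import *
b=camera("side")[:,:,::-1]
cv2.imwrite("pics/d4.png",cv2.resize(b[160:240,205:305],(750,600),interpolation=cv2.INTER_CUBIC))
E
```

```text
14.85 [ 0.5399 -0.0083  0.1382] [-0.16  0.47 -0.11  0.06  0.72  0.  ] [ 0.03  0.04 -0.96 -0.27 -0.08  0.07] 0.039689906934337806
[[-0.663, 0.074, 0.745], [0.047, 0.997, -0.057], [-0.747, -0.003, -0.665]]
```

View pics/d4.png

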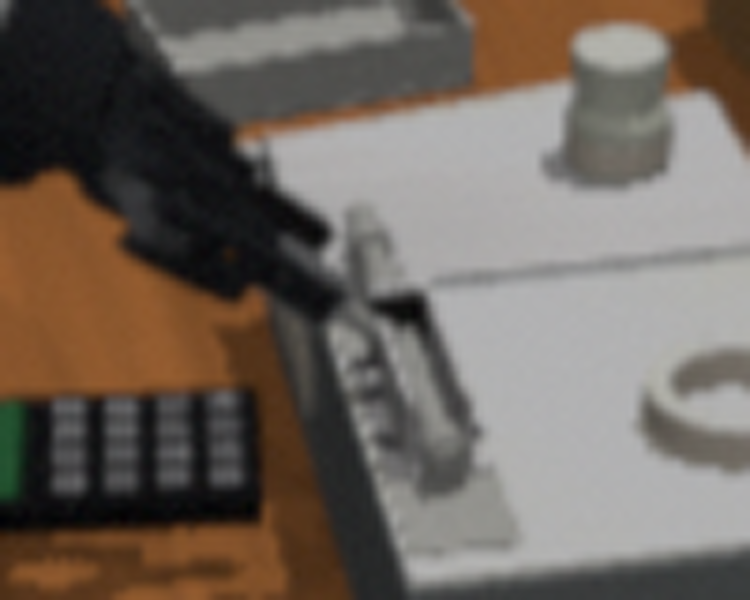

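>>> jog_arm --deltas '[[[0, 0, -25, 0, 0, 0, 40], [0, 0, -25, 0, 0, 0, 40], [0, 0, 0, 0, 8, 0, 20], [0, 0, 0, 0, 8, 0, 0], [0, 0, 0, 0, 8, 0, 0]]]'

```text
clock: 15.45
eef_pos: [0.4908, -0.0052, 0.1615]
tool_rot: [0.035, 0.975, -0.01, 0.221]
ft_force: [1.0, -0.5, -0.9]
grip_width: 0.0002
```

>>> jog_arm --deltas '[[[0, 0, 0, 0, 8, 0, 0], [0, 0, 0, 0, 8, 0, 0], [0, 0, 0, 0, 7, 0, 0], [0, 0, 0, 0, 0, 0, 0]]]'

```text
clock: 15.85
eef_pos: [0.4945, -0.0054, 0.1647]
tool_rot: [0.037, 0.999, -0.002, 0.017]
ft_force: [-0.2, 0.5, -1.1]
grip_width: 0.0002
```

```bash
python3 r.py
python3 - <<'E'
from h import *
b=camera("side")[:,:,::-1];a=camera("top")[:,:,::-1]
cv2.imwrite("pics/d5.png",cv2.resize(b[160:240,205:305],(750,600),interpolation=cv2.INTER_CUBIC))
for p in([.535,-.0105,.142],[.5195,-.0105,.105],[.569,-.0105,.105]):print(((proj("side",p)-[205,160])*7.5).round())
E
```

```text
16.0 [ 0.4907 -0.0052  0.1648] [-0.39  0.31 -0.06  0.02  0.06 -0.01] [-0.01  0.24 -0.18  1.12 -0.01  0.07] -0.00016291615384500622
[[-0.997, 0.073, 0.036], [0.073, 0.997, -0.006], [-0.036, -0.004, -0.999]]
[320. 272.]
[281. 364.]
[409. 344.]
```

View pics/d5.png

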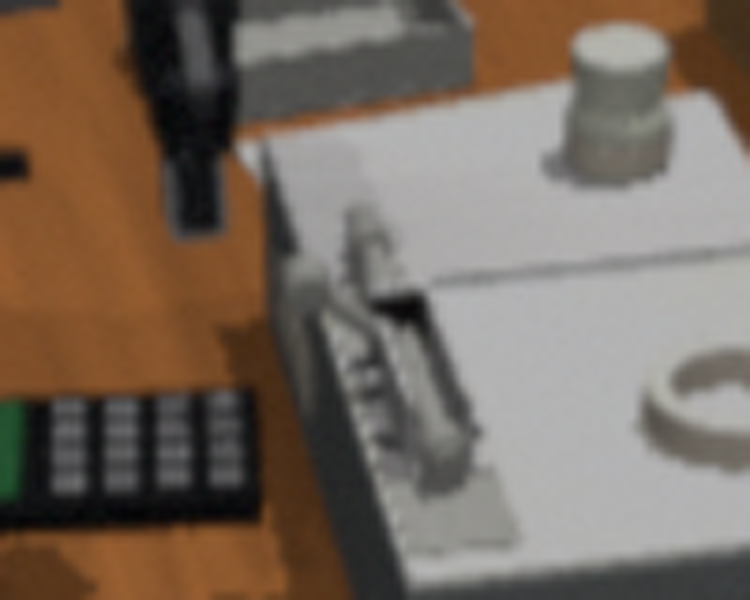

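>>> jog_arm --deltas '[[[-16, -1, 0, 0, 1.5, 0, 0], [-16, -1, 0, 0, 0, 0, 0], [0, 0, 5, 0, 0, 0, 0], [0, 0, 3, 0, 0, 0, 0], [0, 0, 0, 0, 0, 0, 0]]]'

```text
clock: 16.65
eef_pos: [0.5164, -0.0089, 0.1602]
tool_rot: [0.036, 0.999, -0.002, 0.007]
ft_force: [-0.8, -0.4, 0.0]
grip_width: -0.0002
```

>>> jog_arm --deltas '[[[-6, 0, 4, 0, 0, 0, 0], [0, 0, 3, 0, 0, 0, 0], [0, 0, 3, 0, 0, 0, 0], [0, 0, 3, 0, 0, 0, 0], [0, 0, 0, 0, 0, 0, 0]]]'

```text
clock: 17.15
eef_pos: [0.5201, -0.0091, 0.1466]
tool_rot: [0.036, 0.999, -0.002, 0.006]
ft_force: [-1.2, -0.2, 0.6]
grip_width: 0.0002
```

>>> jog_arm --deltas '[[[0, 0, 3, 0, 0, 0, 0], [0, 0, 3, 0, 0, 0, 0], [0, 0, 3, 0, 0, 0, 0]]]'

```text
clock: 17.45
eef_pos: [0.5134, -0.0085, 0.1381]
tool_rot: [0.036, 0.999, -0.001, -0.0]
ft_force: [-6.6, 0.6, 5.1]
grip_width: 0.0001
```

>>> jog_arm --deltas '[[[3, 0, -10, 0, 0, 0, 0], [0, 0, -10, 0, 0, 0, 0], [-12, 0, 0, 0, 0, 0, 0], [-10, 0, 0, 0, 0, 0, 0], [0, 0, 0, 0, 0, 0, 0]]]'

```text
clock: 17.95
eef_pos: [0.5353, -0.01, 0.1618]
tool_rot: [0.036, 0.999, -0.002, 0.003]
ft_force: [-0.5, 0.9, -0.3]
grip_width: 0.0001
```

>>> jog_arm --deltas '[[[0, 0, 4, 0, 0, 0, 0], [0, 0, 4, 0, 0, 0, 0], [0, 0, 3, 0, 0, 0, 0], [0, 0, 2, 0, 0, 0, 0], [0, 0, 2, 0, 0, 0, 0]]]'

```text
clock: 18.45
eef_pos: [0.5346, -0.01, 0.1454]
tool_rot: [0.036, 0.999, -0.002, 0.002]
ft_force: [0.4, -0.1, -0.8]
grip_width: 0.0003
```

>>> jog_arm --deltas '[[[0, 0, 2, 0, 0, 0, 0], [0, 0, 2, 0, 0, 0, 0], [0, 0, 2, 0, 0, 0, 0]]]'

```text
clock: 18.75
eef_pos: [0.5342, -0.01, 0.1386]
tool_rot: [0.036, 0.999, -0.002, 0.002]
ft_force: [0.6, -0.5, -0.3]
grip_width: 0.0002
```

>>> jog_arm --deltas '[[[0, 0, 2, 0, 0, 0, 0], [0, 0, 2, 0, 0, 0, 0], [0, 0, 2, 0, 0, 0, 0]]]'

```text
clock: 19.05
eef_pos: [0.5346, -0.01, 0.1326]
tool_rot: [0.036, 0.999, -0.002, 0.002]
ft_force: [-0.4, 0.3, 1.1]
grip_width: 0.0002
```

```bash
python3 r.py
python3 - <<'E'
from h import *
b=camera("side")[:,:,::-1];a=camera("top")[:,:,::-1]
cv2.imwrite("pics/d6.png",cv2.resize(b[160:240,205:305],(750,600),interpolation=cv2.INTER_CUBIC))
E
```

```text
19.2 [ 0.5344 -0.01    0.1324] [ 0.05 -0.   -0.04  0.04 -0.04 -0.02] [-0.02  0.37 -0.08  1.11 -0.    0.05] -0.00016215354008661012
[[-0.997, 0.071, 0.004], [0.071, 0.997, -0.003], [-0.004, -0.003, -1.0]]
```

View pics/d6.png

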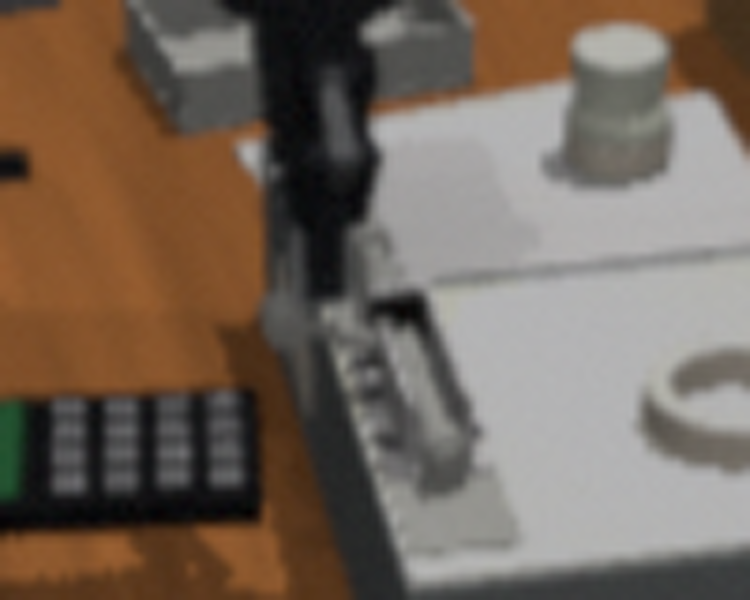

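>>> jog_arm --deltas '[[[0, 0, -5, 0, 0, 0, 0], [11, 0, 0, 0, 0, 0, 0], [0, 0, 3, 0, 0, 0, 0], [0, 0, 2, 0, 0, 0, 0], [0, 0, 2, 0, 0, 0, 0]]]'

```text
clock: 19.85
eef_pos: [0.5239, -0.0093, 0.1317]
tool_rot: [0.036, 0.999, -0.001, 0.003]
ft_force: [-1.1, 0.4, 2.0]
grip_width: 0.0002
```

>>> jog_arm --deltas '[[[0, 0, 2, 0, 0, 0, 0], [0, 0, 2, 0, 0, 0, 0], [0, 0, 2, 0, 0, 0, 0]]]'

```text
clock: 20.15
eef_pos: [0.5242, -0.0093, 0.1251]
tool_rot: [0.036, 0.999, -0.001, 0.002]
ft_force: [-0.7, 0.8, 1.5]
grip_width: 0.0002
```

>>> jog_arm --deltas '[[[0, 0, 2, 0, 0, 0, 0], [0, 0, 2, 0, 0, 0, 0], [0, 0, 1, 0, 0, 0, 0]]]'

```text
clock: 20.45
eef_pos: [0.5242, -0.0093, 0.1192]
tool_rot: [0.036, 0.999, -0.001, 0.002]
ft_force: [-0.7, 0.3, 0.9]
grip_width: 0.0001
```

>>> jog_arm --deltas '[[[0, 0, 1, 0, 0, 0, 0], [0, 0, 1, 0, 0, 0, 0], [0, 0, 0, 0, 0, 0, 0]]]'

```text
clock: 20.75
eef_pos: [0.5244, -0.0093, 0.1168]
tool_rot: [0.036, 0.999, -0.002, 0.002]
ft_force: [0.7, 0.1, -0.1]
grip_width: 0.0001
```

```bash
python3 r.py
```

```text
20.9 [ 0.5246 -0.0093  0.1169] [ 0.49  0.14 -0.03  0.01  0.02 -0.02] [-0.02  0.36 -0.14  1.07 -0.    0.06] 0.0001099942569665058
[[-0.997, 0.071, 0.005], [0.071, 0.997, -0.003], [-0.005, -0.003, -1.0]]
```

>>> jog_arm --deltas '[[[0, 0, 1, 0, 0, 0, 0], [0, 0, 1, 0, 0, 0, 0], [0, 0, 0.5, 0, 0, 0, 0]]]'

```text
clock: 21.25
eef_pos: [0.5245, -0.0093, 0.1146]
tool_rot: [0.036, 0.999, -0.001, 0.002]
ft_force: [-0.1, 0.1, 1.1]
grip_width: 0.0003
```

```bash
python3 r.py
```

```text
21.4 [ 0.5247 -0.0094  0.1146] [-0.07 -0.23  0.55  0.05  0.08  0.01] [-0.02  0.37 -0.14  1.06 -0.    0.06] -0.00014860283536255272
[[-0.997, 0.071, 0.005], [0.071, 0.997, -0.003], [-0.005, -0.003, -1.0]]
```

>>> jog_arm --deltas '[[[0, 0, -20, 0, 0, 0, 0], [0, 0, -40, 0, 0, 0, 0], [30, 0, -20, 0, 0, 0, 0], [40, 0, 0, 0, 0, 0, 0], [0, 0, 0, 0, 0, 0, 0]]]'

```text
clock: 21.95
eef_pos: [0.4519, -0.0041, 0.1952]
tool_rot: [0.036, 0.999, -0.002, 0.001]
ft_force: [0.1, 0.5, -0.7]
grip_width: -0.0001
```

```bash
python3 r.py
python3 - <<'E'
from h import *
b=camera("side")[:,:,::-1]
cv2.imwrite("pics/d7.png",cv2.resize(b[160:240,205:305],(750,600),interpolation=cv2.INTER_CUBIC))
C=np.array([.569,-.0105,.106])
for t in(60,70,77,85,92):
    t=np.radians(t);print(((proj("side",C+.05*np.array([-np.sin(t),0,np.cos(t)]))-[205,160])*7.5).round())
E
```

```text
22.1 [ 0.4578 -0.0043  0.1961] [ 0.51 -0.29 -0.12 -0.01 -0.04 -0.  ] [-0.01  0.17 -0.18  1.22 -0.    0.06] -1.859599388867463e-05
[[-0.997, 0.072, 0.008], [0.072, 0.997, -0.003], [-0.008, -0.003, -1.0]]
[296. 301.]
[287. 321.]
[283. 335.]
[280. 352.]
[280. 366.]
```

View pics/d7.png

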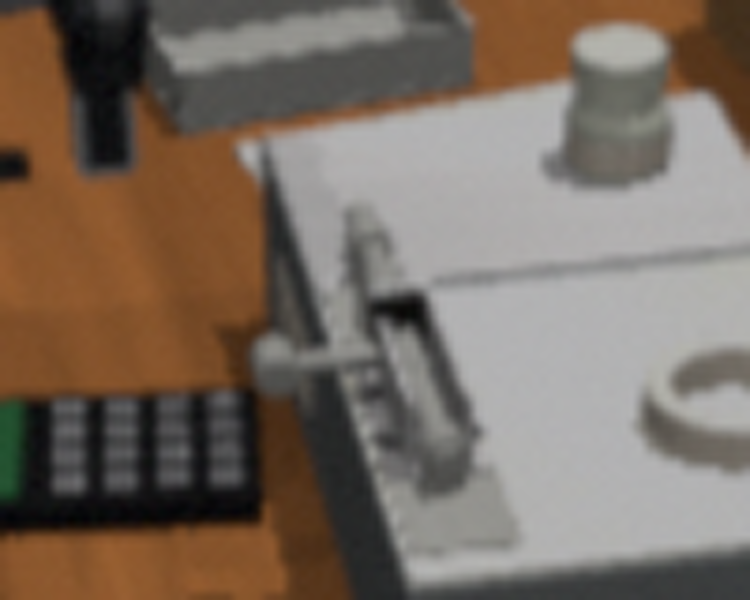

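Knob at (275,365), matching the prediction for about 92° (280,366). The handle is fully down in the notch and the robot is clear of it. Handing in.

```bash
python3 -c "
from workcell import *
print(job_done())"
```

```text
the job is handed in; nothing more can be done
None
```

The bolt is shut and its handle is turned down into the notch. I handed the job in at about 22 s; it reported no verdict.

**How it went:** I gripped the knob and slid the bolt about 48 mm, until it met the end stop with about 1–2 N on top of the spring. I then turned the handle part way into the notch. Before releasing it, I eased the bolt back onto the notch's near wall. That gave 2.8 mm of free play, which fits the 3 mm expected. I opened the fingers and pressed the knob the rest of the way down with them closed.

**Last checks:**
- **Handle:** in the last picture the knob is at (275,365), against (280,366) predicted for 92°. The fingertip also reached 0.1146 m, which puts the knob level with the rod.
- **Robot:** clear of everything, with the force reading near zero.
- **Bystanders:** the jar, tape and calculator look unmoved in the crop. I did not measure the others again; the arm did not go near them.

**What went less well:**
- **Arm range:** the arm could not tilt far enough to turn the handle all the way while gripping it, so I had to release and press.
- **First press:** it met the knob off-centre with about 8 N and pushed the arm aside. That press, or what followed, dropped the handle to about 70°.
- **Grip reading:** the fingers read 16.2 mm on an 18 mm knob, which I put down to pad compliance.
- **Guard force:** I had no direct reading. From wrist forces, I estimate it stayed under 15 N. The wrist peaked at about 20 N during the turn, pointing along the stem rather than against the guard.

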